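# Charge the ball feeder and hold its shutter half open

### The arm

A 7-joint arm with a two-finger parallel gripper is mounted at the origin on the work surface. World frame = base frame: x ahead of the robot, y to its left, z up, the work surface at z = 0. Lengths are in m, angles in degrees, forces in N, time in s.
With the tool pointing down it reaches from about 0.35 to 0.775 m from the base axis. Payload 3.1 kg.
Tool frame: the origin (TCP) lies on the centre line of the jaws, within the pads' length; the fingertips stand 17 mm ahead of it and the grasp point (between the pads) lies 2 mm behind it (robot.tip_reach is the distance from the TCP to the fingertips, in m); z points along the fingers, y is the line along which they close (so a half turn about z gives the same grasp; the last joint's range is limited). The gripper opens to 85 mm and grips with 20 to 120 N. Pads are 22 mm wide; open, the fingers measure 114 mm over their backs; the gripper's body (76 mm by 85 mm) begins 54 mm behind the grasp point. The pads swing forward as they close: fully open they stand 13 mm farther back than shut.
Start: joints at [-69.368, 17.813, 0.802, 86.603, -0.252, 75.585, -1.558], TCP at [0.215, 0.506, 0.248] pointing down, gripper open.
Joint ranges: [-154.91, 154.91], [-16.99, 109.72], [-72.82, 74.43], [7.12, 147.25], [-82.49, 262.49], [11.32, 116.49], [-174.64, 174.64]. Speed limits (degrees/s): [159.86, 159.86, 180, 180, 180, 180, 180].

### API

Orientations are given as [roll, pitch, yaw] about the fixed x, y, z axes, in that order (R = Rz(yaw) Ry(pitch) Rx(roll)).
In Python, from station import robot, fingers, vision, workorder, recognise gives the robot as it stands. Calls block until the motion is done:
- robot.move_to(position, orientation): joint-space move of the TCP to a pose.
- robot.line_to(position, orientation=None, velocity=0.15, f_stop=None): straight line of the TCP; orientation=None keeps the orientation; velocity is the mean speed in m/s. With f_stop (N) it stops when the force on the tool has changed by that much, and returns True; else False.
- robot.move_j(angles): joint-space move.
- fingers.gripper_to(opening, force=None): opening from 0.0 (shut) to 1.0 (fully open); force is the grip in N (None keeps the last); returns when the fingers have stopped.
- robot.pause(seconds).
- robot.inverse_kinematics(position, orientation): joint angles nearest the present ones, or None.
- vision.grab_frame(name): name is "scene" or "side" or "wrist"; returns the picture (420x560x3 uint8, red, green, blue); there is no depth.
- vision.calibration(name): a dict with "mtx" (3x3 intrinsics, pixels), "k1" (the pictures are not rectified: a ray, as slopes to the right and down, at radius r is drawn at 1 + k1 r^2 times it, then the intrinsics apply), "extrinsics" (4x4, takes a point from world to camera coordinates); the wrist camera has in their place "T_tool_cam" (4x4, takes a point from camera to tool coordinates, whose origin is the TCP and whose axes are the flange's). Camera axes: x right, y up, looking along -z (the intrinsics and any distortion apply to the point x, -y, -z); pixel columns grow to the right and rows downward; lengths in m; the calibration is good to about 2 mm. A picture is of the moment at which its call begins: read the wrist's pose just before it. calibration takes no time and is no camera call.
A pose or a line that the arm cannot do raises robot.PlanningError and nothing moves.
- workorder.close_job(): hands the job in; it is judged then, once.
Trained networks look in the newest picture that a camera, given by its name, has taken for a name from the list of things; names that differ only in an ending like _2 or _b are one class to them, and where a whole thing is asked for, a point or a joint stands for the part that bears it (a point fixed in the world has none). Each returns a list of dicts, best first, with "p" (0 to 1); they miss things now and then, are a little off and sometimes report something else, mostly with a low value. They report only what shows in the picture. A call takes as long as a camera call.
- recognise(label, camera): "rect" ([centre column, centre row, width, height] in pixels, round what is visible of it).
Readings, each from a call of its own:
- robot.current_time_s(): time.
- robot.current_joint_positions(): joint angles.
- robot.current_dq(): joint speeds.
- robot.current_joint_torque(): joint torques, N m.
- robot.current_tool_pos(): TCP position.
- robot.current_eef_rot(): TCP orientation.
- robot.current_contact_force(): force on the tool from outside, world axes, zero at the start.
- robot.current_torque(): the same for the moment, N m.
- robot.current_finger_gap(): opening from 0.0 (shut) to 1.0 (fully open).
- robot.current_gripper_force(): force on a finger pad.
Only numpy, scipy, OpenCV 4.12 (cv2) and the standard library are available. Lean on these libraries where they do the work, as an engineer would, in place of code of your own. Each camera call takes 0.05 s, during which the arm holds its last target. There are 200 camera calls.

### The job

Scoop at least three steel balls from the parts bin, tip them from the scoop into the feeder's hopper while its shutter is shut, and stand the scoop back in the bin. Then lift the sprung shutter by its knob to half travel (never to anywhere near its top stop) so that at least three balls run out into the catch tray, and finish while still holding it half open. Do not spill balls onto the bench and leave everything else alone.

Things in the scene. Friction and masses are not known exactly. Their poses are not given: they have to be found in the camera images.
- bin: fixed open grey bin, 200 (x) x 100 (y) x 44 mm high; origin: centre of its underside. Floor 8 mm above the bench, flat from x = -72 to +94 mm; inside y from -44 to +44 mm. At the -x end, nearer the robot, the floor rises as a 60 degree ramp (x = -72 to -93 mm) against which balls can be scooped up. Holds the balls and, at its +x end, the scoop
- scoop_grip (a point): point on the grip of the loose metal scoop (0.16 kg) that stands level in the bin, 105 mm above the pan's flat underside. Axes: z up the handle, -x to the open front edge. Grip: upright black bar 16 (x) x 28 (y) x 54 mm high, centred 3 mm above this point; below it a 10 x 18 mm stem. The pan reaches from 66 mm in front of this point (-x) to 6 mm behind
- scoop_lip (a point): middle of the scoop's open front edge, at the underside; axes are the scoop's. Pan 78 mm wide (y), 72 mm long (to +x), floor 2 mm thick, back wall 30 mm high; side walls 26 mm high begin 24 mm behind this edge. The grip point is 66 mm behind and 105 mm above this point
- feeder: fixed grey ball feeder; origin: on the bench under the hopper's centre. Open-topped hopper: inside x from -45 to +45, y from -57 to +55 mm, walls 130 mm above the bench; its floor slopes down towards -y from 95 mm to 54 mm height at the shutter (y = -60 mm), then on as a spout to y = -85 mm. Two guide posts at x = +-55, y = -60 mm, 135 mm high
- hopper_mouth (a point): centre of the hopper's open top, level with its rim (130 mm above the bench); axes are the feeder's
- catch_tray (a point): centre of the floor of the feeder's catch tray, below the spout; axes are the feeder's. Fixed open tray, inside 104 (x) x 116 mm (y), floor 8 mm and walls 60 mm above the bench
- shutter (a joint): lift of the feeder's sprung shutter in m: 0 shut, 0.060 at the top stop; half travel is 0.030, where the shutter plate's top edge is flush with the tops of the two guide posts. Slides straight up; lifting takes about 4 N at first, 10 N at half, 17 N at the top; it drops shut when let go
- shutter_grip (a point): point on the black knob on top of the shutter: a block 22 x 22 x 38 mm high, centred 4 mm below this point, with a 28 x 28 x 5 mm cap whose top is 19 mm above this point; axes are the feeder's. Shut, the point is 158 mm above the bench, above the middle of the shutter; it rises with the shutter
- ball1_center (a point): centre of a loose polished, slippery, freely rolling steel ball, 22 mm across, 43 g; the four balls are alike and start in the bin between its ramp and the scoop
- ball2_center (a point): centre of a loose polished, slippery, freely rolling steel ball, 22 mm across, 43 g; the four balls are alike and start in the bin between its ramp and the scoop
- ball3_center (a point): centre of a loose polished, slippery, freely rolling steel ball, 22 mm across, 43 g; the four balls are alike and start in the bin between its ramp and the scoop
- ball4_center (a point): centre of a loose polished, slippery, freely rolling steel ball, 22 mm across, 43 g; the four balls are alike and start in the bin between its ramp and the scoop
- spool_a: loose wire spool, yellow winding, 64 mm across, 36 mm high, standing flat; a bystander, to be left alone
- spool_b: loose spool of copper wire, 60 mm across, 48 mm high, standing flat; a bystander, to be left alone
- spool_c: loose wire spool, blue winding, 64 mm across, 36 mm high, standing flat; a bystander, to be left alone
- screwdriver: loose screwdriver with orange handle lying on the mat near the robot; a bystander, to be left alone
- driver2: loose small screwdriver with red handle lying behind the bin; a bystander, to be left alone
- flux_jar: loose jar with white cap, 44 mm across, 50 mm high; a bystander, to be left alone
- key_strip: loose black strip of push keys, 30 x 160 x 17 mm, lying flat; a bystander, to be left alone

How it is judged (in metres and radians):
On the way, in this order (a step that is already met when the one before it is completed fails the run):
1. at least three balls lie in the hopper, shutter shut ((((horizontal distance between ball1_center and hopper_mouth below 0.064 m and height (world z) of ball1_center between 0.055 and 0.128 m) and (horizontal distance between ball2_center and hopper_mouth below 0.064 m and height (world z) of ball2_center between 0.055 and 0.128 m) and (horizontal distance between ball3_center and hopper_mouth below 0.064 m and height (world z) of ball3_center between 0.055 and 0.128 m)) or ((horizontal distance between ball1_center and hopper_mouth below 0.064 m and height (world z) of ball1_center between 0.055 and 0.128 m) and (horizontal distance between ball2_center and hopper_mouth below 0.064 m and height (world z) of ball2_center between 0.055 and 0.128 m) and (horizontal distance between ball4_center and hopper_mouth below 0.064 m and height (world z) of ball4_center between 0.055 and 0.128 m)) or ((horizontal distance between ball1_center and hopper_mouth below 0.064 m and height (world z) of ball1_center between 0.055 and 0.128 m) and (horizontal distance between ball3_center and hopper_mouth below 0.064 m and height (world z) of ball3_center between 0.055 and 0.128 m) and (horizontal distance between ball4_center and hopper_mouth below 0.064 m and height (world z) of ball4_center between 0.055 and 0.128 m)) or ((horizontal distance between ball2_center and hopper_mouth below 0.064 m and height (world z) of ball2_center between 0.055 and 0.128 m) and (horizontal distance between ball3_center and hopper_mouth below 0.064 m and height (world z) of ball3_center between 0.055 and 0.128 m) and (horizontal distance between ball4_center and hopper_mouth below 0.064 m and height (world z) of ball4_center between 0.055 and 0.128 m))) and value of joint shutter below 0.004 m), for 0.2 s.
2. the scoop stands back in the bin, let go, at least three balls still in the hopper behind the shut shutter (all of step 1 and x of scoop_grip in the frame of bin between -0.075 and 0.1 m and y of scoop_grip in the frame of bin between -0.042 and 0.042 m and z of scoop_grip in the frame of bin between 0.095 and 0.145 m and angle between scoop_grip's own z axis and vertical below 0.45 rad and contact force between the fingers and scoop below 0.1 N), for 0.2 s.
At the end, for the whole second after the job is handed in: The shutter is held by the fingers (more than 2 N) at 30 mm lift, within 7 mm; at least three balls lie in the catch tray; the scoop stands upright (within 0.45 rad) in the bin, let go (value of joint shutter between 0.023 and 0.037 m and contact force between the fingers and shutter above 2 N and (((horizontal distance between ball1_center and catch_tray below 0.07 m and height (world z) of ball1_center between 0.0135 and 0.045 m) and (horizontal distance between ball2_center and catch_tray below 0.07 m and height (world z) of ball2_center between 0.0135 and 0.045 m) and (horizontal distance between ball3_center and catch_tray below 0.07 m and height (world z) of ball3_center between 0.0135 and 0.045 m)) or ((horizontal distance between ball1_center and catch_tray below 0.07 m and height (world z) of ball1_center between 0.0135 and 0.045 m) and (horizontal distance between ball2_center and catch_tray below 0.07 m and height (world z) of ball2_center between 0.0135 and 0.045 m) and (horizontal distance between ball4_center and catch_tray below 0.07 m and height (world z) of ball4_center between 0.0135 and 0.045 m)) or ((horizontal distance between ball1_center and catch_tray below 0.07 m and height (world z) of ball1_center between 0.0135 and 0.045 m) and (horizontal distance between ball3_center and catch_tray below 0.07 m and height (world z) of ball3_center between 0.0135 and 0.045 m) and (horizontal distance between ball4_center and catch_tray below 0.07 m and height (world z) of ball4_center between 0.0135 and 0.045 m)) or ((horizontal distance between ball2_center and catch_tray below 0.07 m and height (world z) of ball2_center between 0.0135 and 0.045 m) and (horizontal distance between ball3_center and catch_tray below 0.07 m and height (world z) of ball3_center between 0.0135 and 0.045 m) and (horizontal distance between ball4_center and catch_tray below 0.07 m and height (world z) of ball4_center between 0.0135 and 0.045 m))) and x of scoop_grip in the frame of bin between -0.075 and 0.1 m and y of scoop_grip in the frame of bin between -0.042 and 0.042 m and z of scoop_grip in the frame of bin between 0.095 and 0.145 m and angle between scoop_grip's own z axis and vertical below 0.45 rad and contact force between the fingers and scoop below 0.1 N); the arm keeps its last pose, push and grip.
It fails at once if the shutter is lifted past 50 mm (value of joint shutter above 0.05 m).
It fails at once if a ball is spilled onto the bench (height (world z) of any of ball1_center, ball2_center, ball3_center, ball4_center below 0.0135 m).
It fails at once if a bystander is pushed more than 30 mm (distance of any of spool_a, spool_b, spool_c, screwdriver, driver2, flux_jar, key_strip from where it was at the start of the episode above 0.03 m).
It also fails if it takes over 72 s, if anything falls off the work surface, if the arm or the gripper's body presses on something with over 40 N, if the wrist force passes 120 N, or if a joint passes its speed limit or range.

## Working session

There is one attempt and no reset: what is moved stays moved. The work goes in short steps, each a Python script; the robot and the scene stay as the last script left them, time stands still between calls to the robot, and variables do not carry over. Pictures are saved under pics/ and viewed, at most 10 in all, crops included, and the job is handed in when it is done.

```bash
mkdir -p pics; ls; cat > h.py <<'E'
import numpy as np, cv2, json
from station import robot, fingers, vision, workorder, recognise
def grab(cam,fn=None):
    im=vision.grab_frame(cam)
    if fn: cv2.imwrite('pics/'+fn,cv2.cvtColor(np.asarray(im),cv2.COLOR_RGB2BGR))
    return im
def ray(cam,uv,T=None):
    c=vision.calibration(cam); K=np.array(c['mtx']); k=c['k1']
    d=np.linalg.solve(K,[uv[0],uv[1],1.])[:2]; s=d.copy()
    for _ in range(30): s=d/(1+k*(s@s))
    v=np.array([s[0],-s[1],-1.])
    E=np.linalg.inv(np.array(c['extrinsics'])) if T is None else T
    return E[:3,3],E[:3,:3]@v
def atz(cam,uv,z,T=None):
    o,d=ray(cam,uv,T); return o+d*(z-o[2])/d[2]
def proj(cam,p,T=None):
    c=vision.calibration(cam); E=np.array(c['extrinsics']) if T is None else np.linalg.inv(T)
    q=E[:3,:3]@np.array(p)+E[:3,3]; s=np.array([q[0],-q[1]])/-q[2]
    s=s*(1+c['k1']*(s@s)); return (np.array(c['mtx'])@[s[0],s[1],1])[:2]
E
python3 - <<'E'
from h import *
for cam in('scene','side'):
    im=grab(cam,cam+'0.png')
    c=vision.calibration(cam);print(cam,np.linalg.inv(np.array(c['extrinsics'])).round(3).tolist(),c['k1'],np.array(c['mtx'])[0,0])
    for l in['bin','scoop_grip','feeder','shutter','shutter_grip','ball1_center','spool_a','screwdriver','flux_jar','key_strip']:
        print(l,[(np.round(r['rect'],1).tolist(),round(r['p'],2)) for r in recognise(l,cam)][:5])
E
```

```text
pics
scene [[0.598, -0.595, 0.537, 1.117], [0.802, 0.442, -0.402, -0.39], [0.002, 0.671, 0.741, 0.95], [0.0, 0.0, 0.0, 1.0]] -0.030656950781251822 488.24985863886195
bin [([315.0, 231.9, 72.8, 82.5], 0.62)]
scoop_grip [([386.4, 276.6, 65.3, 20.9], 0.74), ([324.4, 239.8, 38.1, 44.0], 0.6), ([198.5, 275.0, 130.0, 118.2], 0.24)]
feeder [([200.7, 277.3, 133.2, 117.4], 0.92)]
shutter [([195.3, 252.1, 19.3, 38.2], 0.93)]
shutter_grip [([195.2, 255.5, 18.4, 40.2], 0.6), ([384.9, 276.9, 66.1, 20.3], 0.6)]
ball1_center [([302.2, 220.2, 7.9, 12.3], 0.55)]
spool_a [([316.7, 322.6, 30.8, 38.8], 0.82), ([254.3, 349.5, 25.6, 36.3], 0.66), ([384.2, 170.6, 17.5, 28.4], 0.61)]
screwdriver [([199.3, 223.1, 66.4, 38.9], 0.64), ([319.4, 218.1, 9.8, 9.2], 0.59), ([315.2, 231.6, 73.9, 82.5], 0.5), ([198.0, 273.8, 130.6, 119.0], 0.41)]
flux_jar [([322.6, 148.4, 14.9, 22.6], 0.67)]
key_strip [([108.9, 247.9, 63.2, 43.5], 0.97)]
side [[-0.811, 0.355, -0.466, -0.088], [-0.586, -0.498, 0.639, 0.89], [-0.005, 0.791, 0.612, 0.913], [0.0, 0.0, 0.0, 1.0]] -0.027937677675373078 525.5387904588545
bin [([222.3, 244.2, 32.2, 48.1], 0.93)]
scoop_grip [([223.5, 224.2, 25.6, 61.0], 0.96)]
feeder [([329.4, 196.5, 70.1, 70.0], 0.7)]
shutter []
shutter_grip []
ball1_center []
spool_a [([178.1, 336.9, 35.2, 34.5], 0.78), ([222.2, 194.6, 20.3, 20.0], 0.56), ([223.6, 225.0, 21.4, 60.2], 0.26)]
screwdriver [([354.6, 237.9, 35.1, 40.7], 0.53)]
flux_jar [([265.7, 353.5, 23.0, 20.4], 0.57)]
key_strip [([411.5, 210.6, 27.2, 34.8], 0.87)]
```

```bash
python3 - <<'E'
import cv2,numpy as np
a=cv2.imread('pics/scene0.png');b=cv2.imread('pics/side0.png')
a=cv2.resize(a[110:390,60:440],None,fx=2.1,fy=2.1);cv2.imwrite('pics/s1.png',a)
b=cv2.resize(b[120:400,130:500],None,fx=2.1,fy=2.1);cv2.imwrite('pics/d1.png',b)
E
```

```text
(no output)
```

View pics/s1.png

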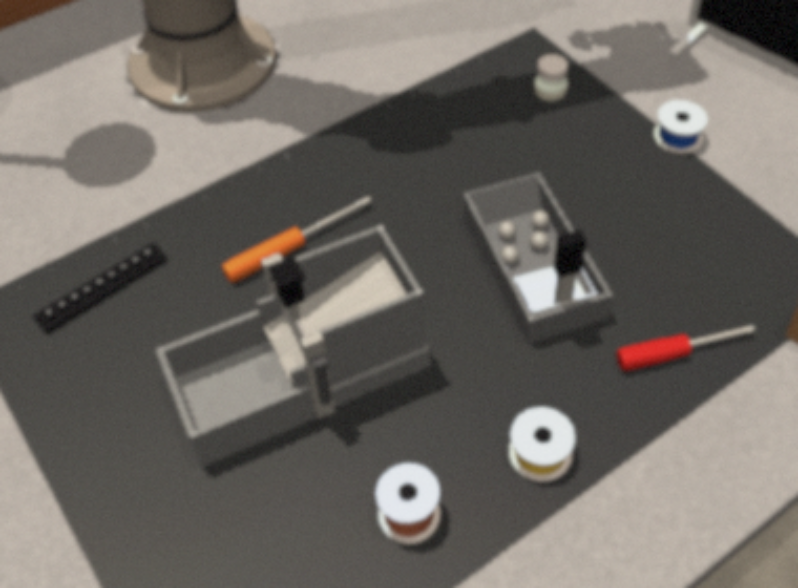

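View pics/d1.png

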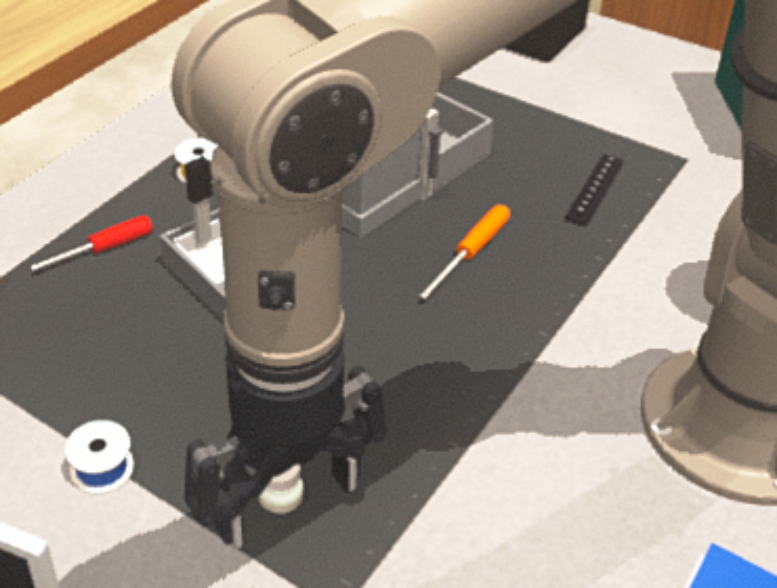

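Scene view: the bin has four balls near its ramp (crop about 507–540, 220–255) and the scoop at its +x end (grip 570,250). The feeder has its tray at left and its knob at (285,280). In the side view the arm hides most of the bin. Next I'll fit the poses from the rim corners.

```bash
cat > fit.py <<'E'
from h import *
from scipy.optimize import least_squares
def fit(cam,pts,uv,x0,T=None):
    pts=np.array(pts,float);uv=np.array(uv,float)
    def f(q):
        c,s=np.cos(q[2]),np.sin(q[2])
        return np.concatenate([proj(cam,[q[0]+c*p[0]-s*p[1],q[1]+s*p[0]+c*p[1],p[2]],T)-u for p,u in zip(pts,uv)])
    r=least_squares(f,x0,loss='soft_l1'); return r.x,f(r.x).reshape(-1,2).round(1).tolist()
E
python3 - <<'E'
from fit import *
F=lambda l:[(a/2.1+60,b/2.1+110) for a,b in l]
z=.044
q,r=fit('scene',[(-.1,-.05,z),(-.1,.05,z),(.1,.05,z),(.1,-.05,z)],F([(466,192),(542,175),(608,292),(528,318)]),[.5,.1,0]);print('bin',q[:2],np.degrees(q[2]),r)
z=.13
# hopper inner rim corners +y side, post tops, knob
q,r=fit('scene',[(-.048,.058,z),(.048,.058,z),(-.055,-.06,.135),(.055,-.06,.135),(0,-.06,.177)],F([(381,230),(421,293),(270,262),(313,340),(284,264)]),[.5,-.2,-.4]);print('feeder',q[:2],np.degrees(q[2]),r)
for u in F([(507,229),(540,219),(540,240),(511,254)]): print(atz('scene',u,.019)[:2].round(3))
print('grip top',atz('scene',F([(570,236)])[0],.14))
for n,u,h in(('jar',(552,65),.05),('blue',(682,115),.036),('yel',(543,432),.036),('cop',(408,490),.048),('drv',(264,253),.02),('drvtip',(370,200),.005),('red',(655,352),.015),('redtip',(752,328),.005),('k1',(42,322),.015),('k2',(158,252),.015)): print(n,atz('scene',F([u])[0],h)[:2].round(3))
c=vision.calibration('wrist');print(np.array(c['T_tool_cam']).round(3).tolist(),c['mtx'][0][0],c['k1'])
E
```

```text
bin [0.56599639 0.14186274] -17.478684522844688 [[-0.5, -0.8], [-0.1, -2.0], [1.6, 1.2], [-0.3, 0.4]]
feeder [ 0.54600727 -0.0942177 ] -9.53529046584464 [[-0.5, -0.9], [-0.5, 0.1], [0.7, -0.8], [-0.5, 0.2], [1.0, 4.1]]
[0.517 0.141]
[0.529 0.183]
[0.554 0.161]
[0.55 0.12]
grip top [0.64171012 0.11819876 0.14      ]
jar [0.347 0.354]
blue [0.512 0.437]
yel [ 0.759 -0.007]
cop [ 0.734 -0.155]
drv [ 0.377 -0.111]
drvtip [0.37  0.042]
red [0.748 0.162]
redtip [0.787 0.278]
k1 [ 0.312 -0.359]
k2 [ 0.297 -0.21 ]
[[-0.001, 0.958, 0.286, 0.073], [1.0, 0.001, 0.001, 0.001], [0.0, 0.286, -0.958, -0.126], [0.0, 0.0, 0.0, 1.0]] 325.3818447361462 -0.02647726414415963
```

```bash
cat >> h.py <<'E'
from scipy.spatial.transform import Rotation as Ro
GOFF=np.zeros(3)   # grip point -> TCP, scoop axes
def Tw():
    T=np.eye(4);T[:3,:3]=Ro.from_euler('xyz',robot.current_eef_rot(),degrees=True).as_matrix();T[:3,3]=robot.current_tool_pos()
    return T@np.array(vision.calibration('wrist')['T_tool_cam'])
def Rs(phi,th): return Ro.from_euler('z',phi,degrees=True)*Ro.from_euler('y',th,degrees=True)
def tool(phi,th,sgn=1): return (Rs(phi,th)*Ro.from_euler('xyz',[180,0,90*sgn],degrees=True)).as_euler('xyz',degrees=True).tolist()
def lip(p,phi,th,off=(0,0,0)):   # TCP position for lip at p
    return (np.array(p)+Rs(phi,th).apply(np.array([.066,0,.105])+off)).tolist()
E
python3 - <<'E'
from h import *
B=np.array([.566,.142,0]);phi=-17.5
for s in(1,-1):
    o=tool(phi,0,s)
    print(s,[None if (j:=robot.inverse_kinematics(p,oo)) is None else np.round(j).tolist() for p,oo in [((.566,.142,.33),o),((.642,.118,.113),o),(lip(B+Rs(phi,0).apply([-.083,0,.027]),phi,15),tool(phi,15,s)),
     (lip([.556,-.094,.135],-9.5,15),tool(-9.5,15,s)),(lip([.556,-.094,.135],-9.5,-30),tool(-9.5,-30,s)),(lip([.556,-.094,.135],-9.5,-45),tool(-9.5,-45,s)),((.536,-.153,.188),[180,0,80.5*s]),((.536,-.153,.188),[180,0,-9.5])]])
E
python3 - <<'E'
from h import *
robot.move_to([.566,.142,.36],tool(-17.5,0,1))
T=Tw();np.save('T1',T);grab('wrist','w1.png')
for l in['bin','scoop_grip','ball1_center','feeder']:
    print(l,[(np.round(r['rect'],1).tolist(),round(r['p'],2)) for r in recognise(l,'wrist')][:5])
print(robot.current_time_s())
E
```

```text
1 [[-38.0, 22.0, 34.0, 73.0, -12.0, 89.0, -24.0], [-34.0, 39.0, 37.0, 81.0, -24.0, 68.0, -12.0], [-29.0, 40.0, 30.0, 78.0, -24.0, 82.0, -13.0], [-10.0, 49.0, 44.0, 52.0, -28.0, 103.0, 14.0], [-7.0, 1.0, 15.0, 112.0, 2.0, 37.0, -3.0], [-13.0, -9.0, 17.0, 130.0, 23.0, 15.0, -24.0], [-25.0, 29.0, 57.0, 92.0, -25.0, 72.0, 27.0], [-26.0, 30.0, 58.0, 92.0, -26.0, 73.0, -63.0]]
-1 [[-23.0, 20.0, 10.0, 72.0, -4.0, 88.0, 149.0], [-14.0, 35.0, 3.0, 80.0, -2.0, 65.0, 152.0], [-15.0, 38.0, 6.0, 77.0, -11.0, 79.0, 156.0], [-15.0, 55.0, 64.0, 53.0, -42.0, 108.0, -158.0], [67.0, 5.0, -62.0, 110.0, 11.0, 38.0, 170.0], [-46.0, -15.0, 45.0, 131.0, 49.0, 21.0, 132.0], [-29.0, 33.0, 65.0, 93.0, -31.0, 74.0, -130.0], [-26.0, 30.0, 58.0, 92.0, -26.0, 73.0, -63.0]]
bin [([280.5, 170.0, 146.4, 75.6], 0.68)]
scoop_grip [([326.4, 171.7, 73.4, 61.3], 0.83)]
ball1_center [([247.6, 181.2, 14.4, 15.7], 0.52)]
feeder [([319.1, 323.9, 100.5, 114.5], 0.92)]
3.225
```

View pics/w1.png

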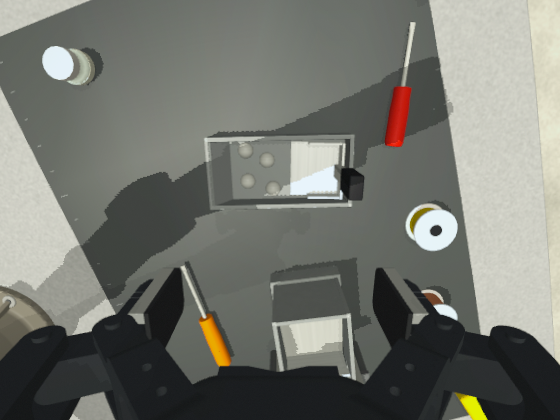

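Wrist view: the bin rim corners are at about (205,138), (354,135), (354,206) and (211,208). Four balls sit at (246,150), (267,160), (248,181) and (273,187), the scoop grip is at (352,184), and the hopper's +y rim is at (271,284)–(344,277).

```bash
python3 - <<'E'
from fit import *
T=np.load('T1.npy')
z=.044
q,r=fit('wrist',[(-.1,-.05,z),(-.1,.05,z),(.1,.05,z),(.1,-.05,z)],[(211,208),(205,138),(354,135),(354,206)],[.56,.14,-.3],T);print('bin',q[:2],np.degrees(q[2]),r)
for u in [(246,150),(267,160),(248,181),(273,187)]: 
    p=atz('wrist',u,.019,T)-[*q[:2],0]; print(Rs(np.degrees(-q[2]),0).apply(p).round(3))
im=cv2.imread('pics/w1.png')
for gx in(.07,.075,.08): print(gx,[proj('wrist',Rs(np.degrees(q[2]),0).apply([gx,y,z])+[*q[:2],0],T).round(0) for z in(.143,.089) for y in(-.014,.014)])
c=cv2.resize(im[120:220,190:390],None,fx=4,fy=4,interpolation=cv2.INTER_CUBIC);cv2.imwrite('pics/w1c.png',c)
E
```

```text
bin [0.56752043 0.14107277] -15.921573196272087 [[0.1, 1.7], [-0.1, -0.4], [1.5, -1.2], [-1.5, 0.5]]
[-0.049  0.03   0.019]
[-0.019  0.015  0.019]
[-0.048 -0.015  0.019]
[-0.012 -0.025  0.019]
0.07 [array([346., 200.]), array([347., 174.]), array([337., 189.]), array([338., 167.])]
0.075 [array([351., 200.]), array([352., 174.]), array([341., 189.]), array([342., 167.])]
0.08 [array([355., 200.]), array([356., 174.]), array([345., 189.]), array([346., 166.])]
```

View pics/w1c.png

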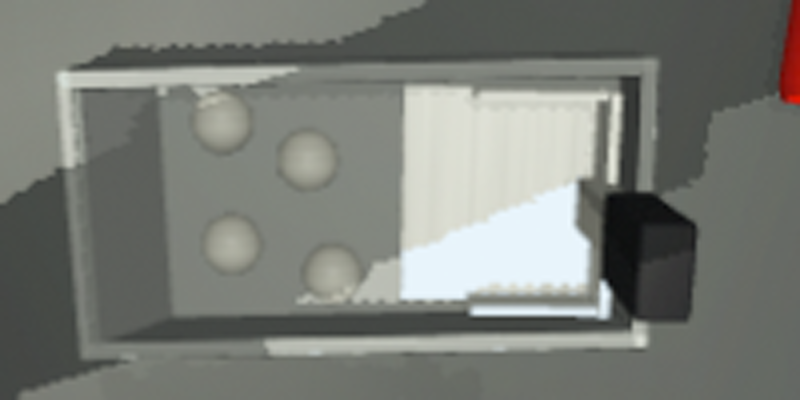

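```bash
python3 - <<'E'
from fit import *
T=np.load('T1.npy')
z=.044;P=[(-.1,-.05,z),(-.1,.05,z),(.1,.05,z),(.1,-.05,z)]
q,r=fit('wrist',P,[(210.5,208.7),(205.5,138.2),(354,135),(350.3,206.2)],[.56,.14,-.3],T);print('bin',q[:2],np.degrees(q[2]),r)
i=Rs(np.degrees(-q[2]),0)
f=lambda u,z:(i.apply(atz('wrist',u,z,T)-[*q[:2],0])).round(4)
print('grip',f((356.6,187.7),.146),'lip mid',f((290.5,168),.01),'lip ends',f((290.7,141.5),.01),f((290.2,195),.01))
print('grip from scene top', i.apply([.6417-q[0],.1182-q[1],0]))
E
```

```text
bin [0.56618865 0.1411111 ] -16.2231883609348 [[-0.5, 0.9], [-1.4, -0.8], [0.7, -0.5], [1.1, 0.9]]
grip [0.0815 0.0007 0.146 ] lip mid [0.0157 0.0016 0.01  ] lip ends [0.0163 0.0397 0.01  ] [ 0.0149 -0.0392  0.01  ]
grip from scene top [ 0.07890544 -0.00090246  0.        ]
```

```bash
cat >> h.py <<'E'
B=np.array([.5662,.1413,0]);PH=-16.5
def b2w(p): return B+Rs(PH,0).apply(p)
E
python3 - <<'E'
from h import *
fingers.gripper_to(0.55,60)
g=b2w([.0805,0,.115])
robot.move_to((g+[0,0,.09]).tolist(),tool(PH,0))
print(robot.line_to(g.tolist(),velocity=.1,f_stop=8))
print(robot.current_tool_pos())
print(fingers.gripper_to(0,60),robot.current_finger_gap(),robot.current_gripper_force(),robot.current_contact_force(),robot.current_time_s())
E
```

```text
False
[0.64412032 0.11841412 0.11597895]
False 0.17857926960888876 59.65799868106842 [ 0.46925568 -0.50644411  2.79216904] 5.85
```

```bash
cat >> h.py <<'E'
OFF=np.array([0,0,.003])
def golip(x,z,th,v=.05,fs=None,y=0,phi=None):
    return robot.line_to(lip(b2w([x,y,z]),PH,th,OFF),tool(PH,th),velocity=v,f_stop=fs)
E
python3 - <<'E'
from h import *
golip(.0145,.0085,0)
print(golip(-.069,.0085,0,.06,20), robot.current_tool_pos(),robot.current_contact_force(),robot.current_time_s())
T=Tw();np.save('T2',T);im=grab('wrist','w2.png')
grab('scene','sc2.png')
a=cv2.imread('pics/w2.png')[110:310,130:430];b=cv2.imread('pics/sc2.png')[180:300,250:400]
cv2.imwrite('pics/c2.png',np.hstack([cv2.resize(a,(450,300)),cv2.resize(b,(350,300))]))
E
```

```text
False [0.56347127 0.14194717 0.11632997] [ 0.44131014  0.5868823  -3.5012775 ] 7.6417
```

View pics/c2.png

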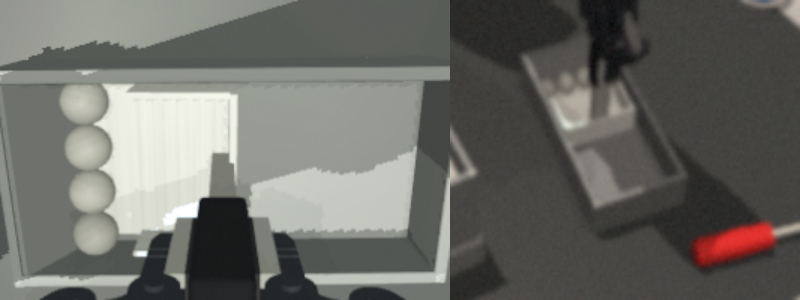

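All four balls are in a row against the ramp, resting on the lip. Next I'll tilt the scoop up along the ramp.

```bash
python3 - <<'E'
from h import *
print(golip(-.0715,.0085,0,.03,25),robot.current_contact_force())
print(golip(-.077,.020,8,.03,30),robot.current_contact_force())
print(golip(-.081,.030,15,.03,30),robot.current_contact_force())
robot.pause(.3)
print(golip(-.081,.045,20,.04,30),robot.current_contact_force(),robot.current_time_s())
robot.pause(.3)
T=Tw();np.save('T3',T);im=grab('wrist','w3.png');grab('scene','sc3.png')
a=cv2.imread('pics/w3.png')[110:310,130:430];b=cv2.imread('pics/sc3.png')[170:290,250:400]
cv2.imwrite('pics/c3.png',np.hstack([cv2.resize(a,(450,300)),cv2.resize(b,(350,300))]))
E
```

```text
False [-0.80370877 -0.72237254 -4.17454277]
False [-0.30094796  0.45427372 -3.92251103]
False [ 0.72696473 -0.42545757 -3.16727638]
False [-0.9286316   0.34038056 -3.75145138] 9.5333
```

View pics/c3.png

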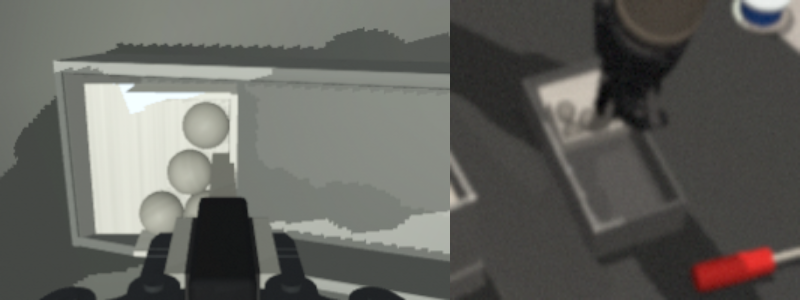

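```bash
python3 - <<'E'
from h import *
T=np.load('T1.npy')
for F,y in(((.546,-.0942),-9.5),):
  f=lambda p:Rs(y,0).apply(p)+[*F,0]
  print([proj('wrist',f(p),T).round(1).tolist() for p in[(-.048,.058,.13),(.048,.058,.13)]],'seen 271,284 344,277')
  print('mouth offset', [ (Rs(-y,0).apply(atz('wrist',u,.13,T)-[*F,0])).round(4) for u in[(271,284),(344,277)]])
golip(-.081,.21,20,.12)
for t in(20,0,-12,-25,-38):
  print(t,np.round(robot.inverse_kinematics(lip(f([.010,.003,.137]),y,t,OFF),tool(y,t))).tolist())
T=Tw();grab('scene','sc4.png');print([(np.round(r['rect'],1).tolist(),round(r['p'],2)) for l in('shutter_grip','feeder','ball1_center') for r in recognise(l,'scene')][:6], robot.current_contact_force(),robot.current_time_s())
E
```

```text
[[276.3, 324.5], [351.3, 315.7]] seen 271,284 344,277
mouth offset [array([-0.0464,  0.1164,  0.13  ]), array([0.0429, 0.1138, 0.13  ])]
20 [-2.0, 52.0, 30.0, 42.0, -20.0, 110.0, 8.0]
0 [-13.0, 30.0, 33.0, 74.0, -16.0, 81.0, 10.0]
-12 [-21.0, 18.0, 38.0, 90.0, -13.0, 64.0, 9.0]
-25 [-30.0, 5.0, 40.0, 107.0, -4.0, 45.0, 2.0]
-38 [-34.0, -8.0, 37.0, 122.0, 17.0, 27.0, -18.0]
[([195.4, 255.0, 20.7, 42.8], 0.95), ([197.4, 273.9, 134.6, 120.9], 0.55), ([200.7, 274.8, 131.3, 111.7], 0.63), ([307.2, 172.6, 10.0, 11.1], 0.49), ([316.7, 233.6, 70.4, 80.9], 0.18)] [-0.7143183   0.18633177 -4.88085781] 11.6583
```

```bash
cat >> h.py <<'E'
FE=np.array([.546,-.0942,0]);FY=-9.5
def f2w(p): return FE+Rs(FY,0).apply(p)
def flip(x,y,z,th,v=.08): return robot.line_to(lip(f2w([x,y,z]),FY,th,OFF),tool(FY,th),velocity=v)
E
python3 - <<'E'
from h import *
flip(.02,.004,.20,15,.12)
flip(.010,.004,.17,14,.08)
robot.pause(.2)
grab('scene','sc5.png');grab('side','sd5.png')
a=cv2.imread('pics/sc5.png')[160:340,110:350];b=cv2.imread('pics/sd5.png')[120:300,230:430]
cv2.imwrite('pics/c5.png',np.hstack([cv2.resize(a,(440,330)),cv2.resize(b,(360,330))]))
print(robot.current_tool_pos(),robot.current_contact_force(),robot.current_time_s())
E
```

```text
[ 0.64574321 -0.10699681  0.25909663] [ 0.22635989 -1.36343956 -3.23788577] 14.775
```

View pics/c5.png

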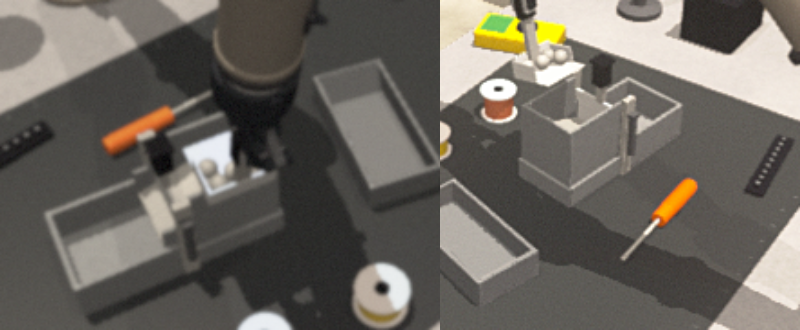

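```bash
python3 - <<'E'
from h import *
for cam,(x0,y0,sx,sy,ox) in(('scene',(110,160,440/240,330/180,0)),('side',(230,120,1.8,330/180,440))):
  for n,p in(('lip+',(.01,.043,.17)),('lip-',(.01,-.035,.17)),('rim-x+y',(-.048,.058,.13)),('rim+x+y',(.048,.058,.13)),('post-x',(-.055,-.06,.135)),('knobtop',(0,-.06,.177))):
    u=proj(cam,f2w(p)); print(cam,n,((u-[x0,y0])*[sx,sy]+[ox,0]).round())
E
```

```text
scene lip+ [248. 124.]
scene lip- [183. 149.]
scene rim-x+y [240. 108.]
scene rim+x+y [275. 164.]
scene post-x [145. 136.]
scene knobtop [158. 146.]
side lip+ [547.  85.]
side lip- [584.  65.]
side rim-x+y [569. 130.]
side rim+x+y [521. 103.]
side post-x [627.  96.]
side knobtop [600.  57.]
```

```bash
python3 - <<'E'
from h import *
flip(.010,.004,.142,4,.08)
flip(.010,.004,.137,-12,.06)
robot.pause(.5)
flip(.008,.004,.135,-25,.1)
robot.pause(.3)
flip(.008,.004,.135,-36,.1)
robot.pause(.5)
grab('scene','sc6.png');grab('side','sd6.png')
a=cv2.imread('pics/sc6.png')[160:340,110:350];b=cv2.imread('pics/sd6.png')[120:300,230:430]
cv2.imwrite('pics/c6.png',np.hstack([cv2.resize(a,(440,330)),cv2.resize(b,(360,330))]))
print(robot.current_contact_force(),robot.current_time_s())
print([(np.round(r['rect'],1).tolist(),round(r['p'],2)) for c in('scene','side') for r in recognise('ball1_center',c)])
E
```

```text
[ 0.3643455   0.9704448  -2.16991551] 18.15
[([206.8, 264.8, 9.2, 8.9], 0.51), ([263.4, 174.9, 24.5, 21.7], 0.69), ([294.1, 151.7, 37.9, 55.6], 0.35)]
```

View pics/c6.png

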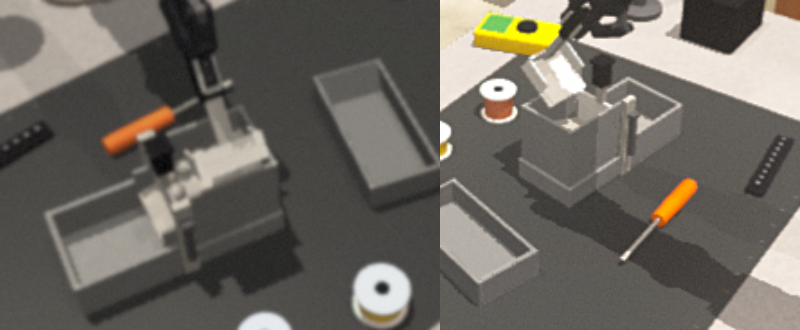

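Balls are visible at the shutter (crop 175,190), and the pan looks empty. Now I'll return the scoop.

```bash
python3 - <<'E'
from h import *
flip(.02,.004,.19,-20,.15)
flip(.03,.004,.20,0,.15)
golip(.006,.20,0,.2)
golip(.006,.03,0,.15)
print(golip(.006,.006,0,.04,6),robot.current_tool_pos(),robot.current_contact_force())
fingers.gripper_to(.55)
robot.pause(.2)
p=np.array(robot.current_tool_pos());robot.line_to((p+[0,0,.12]).tolist(),velocity=.15)
robot.pause(.2)
grab('scene','sc7.png')
for l in('scoop_grip','shutter_grip','ball1_center'):print([(np.round(r['rect'],1).tolist(),round(r['p'],2)) for r in recognise(l,'scene')])
a=cv2.imread('pics/sc7.png')[180:330,110:390];cv2.imwrite('pics/c7.png',cv2.resize(a,(784,420),interpolation=cv2.INTER_CUBIC))
print(robot.current_contact_force(),robot.current_time_s())
E
```

```text
True [0.63526524 0.12075704 0.11555889] [0.88890255 0.13835878 3.4611937 ]
[([322.1, 238.2, 36.6, 44.4], 0.91), ([252.7, 350.6, 29.2, 39.5], 0.21)]
[([196.2, 252.5, 17.5, 43.2], 0.78)]
[([206.2, 265.1, 7.6, 9.1], 0.48)]
[ 0.22832858 -0.4945208  -0.23775873] 24.5833
```

View pics/c7.png

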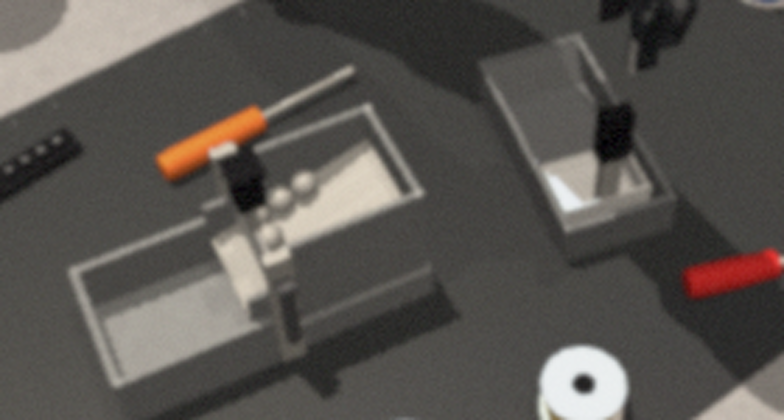

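The scoop stands in the bin at about (612,150). Four balls lie in the hopper behind the shut shutter at about (272,236), (260,212), (281,199) and (305,185). Next I'll locate the knob numerically with the wrist camera.

```bash
python3 - <<'E'
from h import *
def corners(o=(0,0,0)): return [f2w(np.add(p,o)) for p in [(sx*.014,-.06+sy*.014,.177) for sx in(-1,1) for sy in(-1,1)]+[(sx*.011,-.06+sy*.011,.135) for sx in(-1,1) for sy in(-1,1)]]
def bbox(cam,T=None,o=(0,0,0)):
    u=np.array([proj(cam,c,T) for c in corners(o)]);return np.r_[u.min(0),u.max(0)].round(1)
def blob(im,bb):
    m=(np.asarray(im).max(2)<45).astype(np.uint8);n,l,s,c=cv2.connectedComponentsWithStats(m)
    cx,cy=(bb[:2]+bb[2:])/2
    for k in range(1,n):
        x,y,w,h,a=s[k]
        if a>60 and abs(c[k][0]-cx)<30 and abs(c[k][1]-cy)<30: print('  blob',x,y,x+w,y+h,a)
im=cv2.cvtColor(cv2.imread('pics/sc7.png'),cv2.COLOR_BGR2RGB);b=bbox('scene');print('scene pred',b);blob(im,b)
h=f2w([0,-.15,.29]);p=robot.current_tool_pos()
robot.line_to([p[0],p[1],.29],velocity=.2)
robot.move_to(h.tolist(),tool(FY,0))
T=Tw();im=grab('wrist','w8.png');b=bbox('wrist',T);print('wrist pred',b);blob(im,b)
print(bbox('wrist',T,(.005,0,0)),bbox('wrist',T,(0,.005,0)))
print([(np.round(r['rect'],1).tolist(),round(r['p'],2)) for l in('shutter_grip','ball1_center','feeder') for r in recognise(l,'wrist')],robot.current_time_s())
b=b.astype(int);c=cv2.imread('pics/w8.png')
cv2.rectangle(c,tuple(map(int,b[:2])),tuple(map(int,b[2:])),(0,0,255),1);cv2.imwrite('pics/w8r.png',c)
E
```

```text
scene pred [187.2 232.6 205.5 258.2]
  blob 189 232 205 256 230
wrist pred [257.   72.7 298.  115.4]
  blob 254 71 292 105 138
[264.3  72.7 305.3 115.4] [256.9  64.8 298.2 108. ]
[([274.0, 88.3, 111.2, 44.1], 0.57), ([238.0, 61.4, 22.8, 21.4], 0.53), ([275.4, 111.8, 165.1, 223.7], 0.65), ([274.5, 92.5, 108.7, 43.9], 0.47)] 26.625
```

View pics/w8r.png

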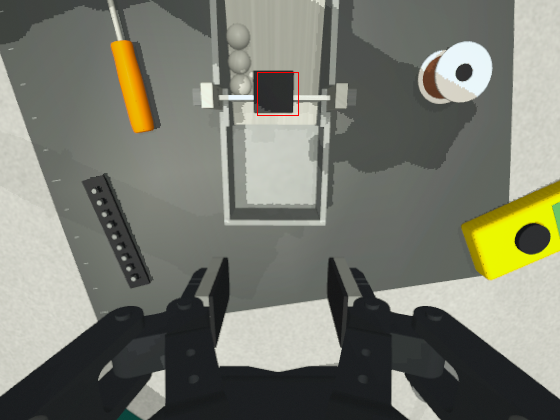

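The knob is at about (273,90), roughly 2.5 mm off in -x and 1 mm in +y from prediction. All four balls are in the hopper along its left wall. Now I'll grasp the knob and lift it.

```bash
python3 - <<'E'
from h import *
k=lambda z:f2w([-.002,-.059,z]).tolist()
fingers.gripper_to(.55,80)
robot.line_to(k(.25),velocity=.2)
print(robot.line_to(k(.151),velocity=.08,f_stop=6),robot.current_tool_pos())
fingers.gripper_to(0,80)
p0=np.array(robot.current_tool_pos());print(p0,robot.current_finger_gap(),robot.current_gripper_force(),robot.current_contact_force())
for dz in(.01,.02,.03):
    robot.line_to((p0+[0,0,dz]).tolist(),velocity=.03);print(np.array(robot.current_tool_pos())[2]-p0[2],robot.current_contact_force().round(1) if hasattr(robot.current_contact_force(),'round') else robot.current_contact_force())
robot.pause(1)
T=Tw();print(robot.current_tool_pos(),robot.current_finger_gap(),robot.current_gripper_force())
grab('scene','sc9.png');grab('side','sd9.png')
print([(np.round(r['rect'],1).tolist(),round(r['p'],2)) for l in('ball1_center','shutter_grip') for r in recognise(l,'scene')],robot.current_time_s())
a=cv2.imread('pics/sc9.png')[180:340,110:350];b=cv2.imread('pics/sd9.png')[120:280,290:430]
cv2.imwrite('pics/c9.png',np.hstack([cv2.resize(a,(480,320)),cv2.resize(b,(280,320))]))
# posts/plate coords
for n,q in(('tray rim corners',None),):
  for q in((-.06,-.2,.06),(.06,-.2,.06),(-.055,-.06,.135),(.055,-.06,.135),(0,-.06,.135)): print(q,proj('scene',f2w(q)).round(1),proj('side',f2w(q)).round(1))
E
```

```text
False [ 0.53472731 -0.15228339  0.15160337]
[ 0.53349902 -0.15198453  0.15154512] 0.2643855028169093 74.81949895620346 [-4.31186842  0.41769357  5.8699253 ]
0.009631445123198717 [ 0.2 -0.5 -5.5]
0.020136691907581244 [ 0.4  0.  -5.8]
0.029847771376149995 [  1.8  -1.3 -10.2]
[ 0.53338826 -0.15193673  0.18150401] 0.2712001442790887 76.19146409444511
[([197.3, 254.5, 21.6, 36.2], 0.61), ([201.6, 274.3, 131.5, 112.8], 0.5)] 31.8917
(-0.06, -0.2, 0.06) [132.4 276.9] [365.  175.5]
(0.06, -0.2, 0.06) [149.2 321. ] [333.5 159.8]
(-0.055, -0.06, 0.135) [189.3 234. ] [333.7 172.1]
(0.055, -0.06, 0.135) [208.6 272.1] [303.6 156.7]
(0, -0.06, 0.135) [198.6 252.4] [318.3 164.2]
```

Lift force is 10.2 N and the knob gap is right, so the shutter is at half travel. Next I'll check numerically where the balls went, comparing rectified tray and hopper views before and after.

```bash
python3 - <<'E'
from h import *
def rect(fn,cam,x0,x1,y0,y1,zf,s=4,T=None):
    im=cv2.cvtColor(cv2.imread('pics/'+fn),cv2.COLOR_BGR2GRAY).astype(np.float32)
    ys=np.arange(y1,y0,-s*1e-3);xs=np.arange(x0,x1,s*1e-3)
    uv=np.array([[proj(cam,f2w([x,y,zf(y)]),T) for x in xs] for y in ys],np.float32)
    return cv2.remap(cv2.GaussianBlur(im,(3,3),0),uv[...,0],uv[...,1],1).astype(int)
zt=lambda y:.022; 
for fn in('sc7.png','sc9.png'):
    print(fn,'tray (rows y from -.08 to -.2, cols x)');print('\n'.join(' '.join('%3d'%v for v in r) for r in rect(fn,'scene',-.052,.053,-.2,-.08,zt,6)))
grab('wrist','w10.png')
for c in('wrist','side','scene'):
    if c!='wrist': grab(c)
    for _ in range(2):print(c,[(np.round(r['rect'],1).tolist(),round(r['p'],2)) for r in recognise('ball1_center',c)])
T=Tw()
print('wrist tray corners',[proj('wrist',f2w(q),T).round().tolist() for q in((-.052,-.2,.02),(.052,-.2,.02),(-.045,.055,.13),(.045,.055,.13),(-.034,-.046,.07),(-.034,-.002,.085))])
E
```

```text
sc7.png tray (rows y from -.08 to -.2, cols x)
175 175 171 168 172 176 186 191 188 177 148 119 104 127 110  72  70  69
 85  91  98 107 137 151 152 153 153 152 153 149 148 153 113  72  71  70
 70  78  92 106 145 155 152 151 152 154 156 156 154 157 115  73  70  71
 70  82 100 113 150 158 153 151 153 155 159 162 161 159 114  72  70  70
 69  83 101 111 148 157 154 153 152 154 160 162 163 159 113  73  70  70
 70  84 101 113 150 162 161 161 160 161 161 161 162 159 113  73  72  71
 72  86 102 112 148 162 163 164 163 163 163 164 164 160 111  73  71  70
 71  85 102 112 150 162 164 165 166 164 164 164 164 160 114  73  70  70
 71  84 101 111 148 163 165 166 166 164 163 162 162 158 111  72  71  69
 71  84 102 115 152 164 164 164 164 165 164 163 164 160 114  72  71  70
 71  84 100 111 147 163 163 163 164 164 164 164 164 159 114  72  69  71
 70  85 102 111 149 162 163 163 163 164 163 162 162 160 112  72  70  70
 72  84 102 115 153 164 164 163 163 163 163 163 165 162 113  72  69  69
 70  83 100 110 150 165 165 164 164 162 163 164 163 160 113  72  70  69
 70  83 100 115 154 165 165 165 164 162 162 1
[... 1403 characters left out ...]
16 148 157 159 158 155 110  71  68  67
 67  76  96 147 176 154 113  94 121 147 157 159 158 156 112  71  68  67
 68  84 106 114 118 118 117 115 111 110 133 156 159 153 107  70  67  66
 74 125 162 146 114 129 171 164 124  94 107 147 159 155 109  69  69  69
 76 139 179 163 128 145 191 179 135  96 106 144 155 153 112  70  68  67
 93 113 140 140 119 121 144 143 122 109 118 128 131 145 110  70  68  68
131 131 135 142 140 140 142 143 143 145 145 146 147 148 106  71  69  69
wrist []
wrist []
side []
side []
scene [([151.8, 300.1, 4.5, 9.9], 0.44)]
scene [([151.8, 300.1, 4.5, 9.9], 0.44)]
wrist tray corners [[231.0, 331.0], [331.0, 331.0], [193.0, 31.0], [375.0, 31.0], [237.0, 199.0], [232.0, 141.0]]
```

```bash
python3 -c "
from h import *
print(robot.current_tool_pos(),robot.current_gripper_force(),robot.current_time_s());print(workorder.close_job())"
```

```text
[ 0.53344241 -0.15191804  0.18152068] 76.19029459019657 32.3417
the job is handed in; nothing more can be done
None
```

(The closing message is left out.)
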